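# Stroke the gaping oysters shut

### The arm

A 7-joint arm with a two-finger parallel gripper is mounted at the origin on the work surface. World frame = base frame: x ahead of the robot, y to its left, z up, the work surface at z = 0. Lengths are in mm, angles in degrees, forces in N, time in s.
With the tool pointing down it reaches from about 350 to 900 mm from the base axis. Payload 7.2 kg.
Tool frame: the origin (TCP) lies at the very end of the fingers, on their centre line; the grasp point (between the pads) lies 19 mm behind it; z points along the fingers, y is the direction in which the jaws open and shut (so a half turn about z gives the same grasp; the last joint's range is limited). The gripper opens to 85 mm and grips with 20 to 120 N. Pads are 22 mm wide; open, the fingers measure 114 mm over their backs; the gripper's body (76 mm by 85 mm) begins 54 mm behind the grasp point. The pads swing forward as they close: fully open they stand 13 mm farther back than shut.
Start: joints at [72.239, 23.554, -0.728, 91.456, 0.321, 64.991, -4.71], TCP at [149.644, -606.824, 231.297] pointing down, gripper open.
Joint ranges: [-169.25, 169.25], [-16.82, 113.86], [-84.01, 82.57], [7.8, 145.47], [-59.2, 239.2], [7.22, 106.19], [-163.78, 163.78]. Speed limits (degrees/s): [136.94, 136.94, 172.46, 172.46, 180, 180, 180].

### API

Orientations are given as [roll, pitch, yaw] about the fixed x, y, z axes, in that order (R = Rz(yaw) Ry(pitch) Rx(roll)).
In Python, from workcell import ctrl, cams, workorder gives the robot as it stands.
- The arm moves only by the tool jog_arm, never from a script. Its argument "increments" is a list of rows, each a list of 7 numbers: the turn, a rotation vector about the tool's x, y, z in rad, then the shift along the tool's x, y, z in m, then the closure, from 0 (fully open) to 1 (shut). In form: [[rx, ry, rz, tx, ty, tz, fingers], ...]. A call has exactly 8 rows; each row is the pose to reach, as a shift and turn from the pose measured when the call began, along the tool's axes at that moment; what a row does not reach only later rows make up. A row lasts 1/12 s, in which the tool goes at most 41.7 mm and 7.16 degrees, less where a joint would pass 70% of its speed; a pose out of reach is approached as far as the arm can. A call with a gripper value outside its range is refused whole. The fingers move at their own pace and stop on an object; "force" is the grip in N (left out, the last holds). Time passes only in rows, so rows that repeat a pose let the fingers close, or fill a call up. It gives the time, the measured TCP pose, the force and the opening at its end, in the units of the state.
- ctrl.sense(): the state, without advancing time (a new reading comes with each control period).
- cams.grab_frame(name): name is "side" or "top"; returns a dict with "image" (420x560x3 uint8, blue, green, red), "depth" (420x560 float32, mm along the optical axis (not along the pixel's ray), 0 where there is no reading), "vfov" (degrees; the focal length in pixels is half the picture's height over the tangent of half this angle, whatever the lens; pixels are square), "cx", "cy" (the principal point, pixels), "rvec" (rotation vector, rad) and "tvec" (3), from world to camera coordinates, as OpenCV has them. Camera axes: x right, y down, z forward; pixel columns grow to the right and rows downward; lengths in mm; the calibration is good to about 2 mm. A picture is of the moment at which its call begins.
- workorder.job_done(): hands the job in, once; it reports no verdict.
The state is a dict: "time": time; "joints": joint angles; "qd": joint speeds; "effort": joint torques, N m; "tcp_pos": TCP position; "orientation": TCP orientation; "contact_force": force on the tool from outside, world axes, zero at the start; "torque": the same for the moment, N m; "finger_gap": finger opening in mm.
Only numpy, scipy, OpenCV 4.12 (cv2) and the standard library are available. Lean on these libraries where they do the work, as an engineer would, in place of code of your own. Each camera call takes 0.05 s, during which the arm holds its last target. There are 200 camera calls.

### The job

Four oysters stand gaping in a row on the cutting board: with the fingertips, stroke lightly along the row from the blue-banded end, from each hinge to its lip, so that the top shells shut one after the other and the meat does not dry out, and keep the fingertips low over the row until the last is shut. Grasp and lift nothing, leave the blocks where they stand, do not force any shell farther open, leave the other things alone, and finish with the hand clear.

Things in the scene. Friction and masses are not known exactly. Their poses are not given: they have to be found in the camera images.
- board: White plastic cutting board, 500 x 160 x 15 mm, lying fixed on the steel counter (z = 0). Origin: centre of its underside. Its x axis runs along its length, from the end with the blue band to the plain end; the row of oysters follows it.
- oyster1: Number 1 in the row from the blue-banded end: loose black cast-iron block (80 x 66 x 22 mm, 0.7 to 0.95 kg in all) on the board, a grey-brown oyster fixed on it. Origin: centre of the block's underside; x axis: from the oyster's narrow hinge end (nearer the blue band) to its broad lip. The top shell's hinge is at x -41, z 40 mm, its lip at x +41 mm; shut, its upper face is level at z 47 mm.
- shell1 (a joint): Gape of oyster 1's top shell (flat teardrop, 82 x 58 x 7 mm), rad: 0 shut, 0.9 wide open; starts at 0.22 to 0.38 (lip 18 to 31 mm up). Stiff hinge (0.03 N m): it stays where left. Fingertips sliding over it from hinge to lip, 2 to 5 mm above the height of its shut upper face, push it down as they go.
- oyster2: Number 2 in the row from the blue-banded end: loose black cast-iron block (80 x 66 x 22 mm, 0.7 to 0.95 kg in all) on the board, a grey-brown oyster fixed on it. Origin: centre of the block's underside; x axis: from the oyster's narrow hinge end (nearer the blue band) to its broad lip. The top shell's hinge is at x -41, z 40 mm, its lip at x +41 mm; shut, its upper face is level at z 47 mm.
- shell2 (a joint): Gape of oyster 2's top shell (flat teardrop, 82 x 58 x 7 mm), rad: 0 shut, 0.9 wide open; starts at 0.22 to 0.38 (lip 18 to 31 mm up). Stiff hinge (0.03 N m): it stays where left. Fingertips sliding over it from hinge to lip, 2 to 5 mm above the height of its shut upper face, push it down as they go.
- oyster3: Number 3 in the row from the blue-banded end: loose black cast-iron block (80 x 66 x 22 mm, 0.7 to 0.95 kg in all) on the board, a grey-brown oyster fixed on it. Origin: centre of the block's underside; x axis: from the oyster's narrow hinge end (nearer the blue band) to its broad lip. The top shell's hinge is at x -41, z 40 mm, its lip at x +41 mm; shut, its upper face is level at z 47 mm.
- shell3 (a joint): Gape of oyster 3's top shell (flat teardrop, 82 x 58 x 7 mm), rad: 0 shut, 0.9 wide open; starts at 0.22 to 0.38 (lip 18 to 31 mm up). Stiff hinge (0.03 N m): it stays where left. Fingertips sliding over it from hinge to lip, 2 to 5 mm above the height of its shut upper face, push it down as they go.
- oyster4: Number 4 in the row from the blue-banded end: loose black cast-iron block (80 x 66 x 22 mm, 0.7 to 0.95 kg in all) on the board, a grey-brown oyster fixed on it. Origin: centre of the block's underside; x axis: from the oyster's narrow hinge end (nearer the blue band) to its broad lip. The top shell's hinge is at x -41, z 40 mm, its lip at x +41 mm; shut, its upper face is level at z 47 mm.
- shell4 (a joint): Gape of oyster 4's top shell (flat teardrop, 82 x 58 x 7 mm), rad: 0 shut, 0.9 wide open; starts at 0.22 to 0.38 (lip 18 to 31 mm up). Stiff hinge (0.03 N m): it stays where left. Fingertips sliding over it from hinge to lip, 2 to 5 mm above the height of its shut upper face, push it down as they go.
- knife: Oyster knife lying loose on the counter beside the board: wooden handle 24 mm thick with blue collar, steel blade, 150 mm in all, along its x axis. Origin: underside, near the collar. Leave alone.
- closed1: Loose closed oyster, 82 x 58 x 28 mm, on the counter beside the board. Origin: underside. Leave alone.
- closed2: Loose closed oyster like closed1. Leave alone.
- lemon: Yellow lemon standing loose on end beside the board, 56 mm across, 63 mm high. Origin: underside. Leave alone.
- sauce: Red sauce bottle with green cap, loose, 48 mm across, 130 mm high, beside the board. Origin: underside. Leave alone.
- pot: Small open steel pot, loose, 70 mm across, 45 mm high, beside the board. Origin: underside. Leave alone.
- lip1 (a point): Point at the tip of the lip of top shell 1, on its upper face; it moves with the shell.
- lip2 (a point): Point at the tip of the lip of top shell 2, on its upper face; it moves with the shell.
- lip3 (a point): Point at the tip of the lip of top shell 3, on its upper face; it moves with the shell.
- lip4 (a point): Point at the tip of the lip of top shell 4, on its upper face; it moves with the shell.

How it is judged (in metres and radians):
On the way, in this order (a step that is already met when the one before it is completed fails the run):
1. oyster 1 of the row is shut while the later ones still gape (value of joint shell1 below 0.09 rad and value of joint each of shell2, shell3, shell4 above 0.15 rad), for 0.05 s.
2. oyster 2 of the row is shut while the later ones still gape (value of joint shell2 below 0.09 rad and value of joint each of shell3, shell4 above 0.15 rad), for 0.05 s.
3. oyster 3 of the row is shut while the later ones still gape (value of joint shell3 below 0.09 rad and value of joint shell4 above 0.15 rad), for 0.05 s.
4. oyster 4 of the row is shut (value of joint shell4 below 0.09 rad), for 0.05 s.
At the end, for the whole second after the job is handed in: All four top shells are shut to within 0.09 rad (lip within about 7 mm), the four blocks are at rest and within 25 mm of where they stood, and the knife, closed oysters, lemon, bottle and pot are within 25 mm of where they were (value of joint each of shell1, shell2, shell3, shell4 below 0.09 rad and distance of each of oyster1, oyster2, oyster3, oyster4, knife, closed1, closed2, lemon, sauce, pot from where it was at the start of the episode below 0.025 m and linear speed of each of oyster1, oyster2, oyster3, oyster4 below 0.02 m/s); the robot touches nothing.
It fails at once if an oyster block is lifted (10 mm), tipped (0.2 rad) or pushed more than 25 mm (height (world z) of any of oyster1, oyster2, oyster3, oyster4 above 0.025 m or angle between any of oyster1, oyster2, oyster3, oyster4's own z axis and vertical above 0.2 rad or distance of any of oyster1, oyster2, oyster3, oyster4 from where it was at the start of the episode above 0.025 m).
It fails at once if a top shell is forced farther open, beyond 0.5 rad (value of joint any of shell1, shell2, shell3, shell4 above 0.5 rad).
It fails at once if the fingers press on an oyster with more than 30 N (contact force between the fingers and oyster1 above 30 N or contact force between the fingers and oyster2 above 30 N or contact force between the fingers and oyster3 above 30 N or contact force between the fingers and oyster4 above 30 N).
It fails at once if the hand leaves the row between the first shell and the last: shell 1 is shut, shell 4 still gapes, and the fingertips are more than about 50 mm above the shut shells (value of joint shell1 below 0.09 rad and value of joint shell4 above 0.15 rad and height (world z) of the grasp point above 0.132 m).
It fails at once if a bystander is moved more than 25 mm (distance of any of knife, closed1, closed2, lemon, sauce, pot from where it was at the start of the episode above 0.025 m).
It also fails if it takes over 45 s, if anything falls off the work surface, if the arm or the gripper's body presses on something with over 40 N, if the wrist force passes 120 N, or if a joint passes its speed limit or range.

## Working session

There is one attempt and no reset: what is moved stays moved. The work goes in short steps, Python scripts to look and compute and a tool call to move; the robot and the scene stay as the last step left them, time stands still between calls to the robot, and variables do not carry over. Pictures are saved under pics/ and viewed, about 8 in all and at most 12, crops included, and the job is handed in when it is done.

Besides the shell and the picture viewer there is one more tool, called in YAML: its name, and indented under it one key for each argument. jog_arm: Moves the arm, as the interface text tells. Its arguments: {"type":"object","properties":{"increments":{"type":"array"},"force":{"type":"number"}},"required":["increments"]}

```bash
mkdir -p pics
cat > h.py <<'E'
import numpy as np, cv2
from workcell import ctrl, cams, workorder
def grab(n):
    f=cams.grab_frame(n); d=f["depth"]; h,w=d.shape
    fl=h/2/np.tan(np.radians(f["vfov"]/2))
    v,u=np.mgrid[:h,:w]
    P=np.stack([(u-f["cx"])/fl*d,(v-f["cy"])/fl*d,d],-1)
    R=cv2.Rodrigues(np.array(f["rvec"],float))[0]
    W=(P-np.array(f["tvec"],float).ravel())@R
    W[d==0]=np.nan
    return f["image"],W
E
python3 - <<'E'
from h import *
for n in("top","side"):
    im,W=grab(n); cv2.imwrite(f"pics/{n}0.png",im); np.save(f"{n}0.npy",W)
print(ctrl.sense())
E
```

```text
{'time': 0.1, 'joints': array([72.2395388 , 23.59673929, -0.72742708, 91.49820955,  0.32233524,
       64.98969214, -4.70994349]), 'qd': array([-0.02248385,  0.00899125,  0.02016849, -0.11584754,  0.04599922,
        0.14656961,  0.06130183]), 'effort': array([ 3.08805422e-03, -6.01828909e+01,  6.84406254e-01, -3.00085008e+01,
        1.39975120e-02,  6.38934798e-03,  3.52621919e-05]), 'tcp_pos': array([ 149.48700167, -606.41407812,  230.53051464]), 'orientation': array([-1.79917739e+02,  7.51314052e-03,  1.38538314e+01]), 'contact_force': array([-0.38060631, -0.46238323,  0.0528863 ]), 'torque': array([ 0.09035276, -0.01755454, -0.05270355]), 'finger_gap': 85.2264849020748}
```

View pics/top0.png

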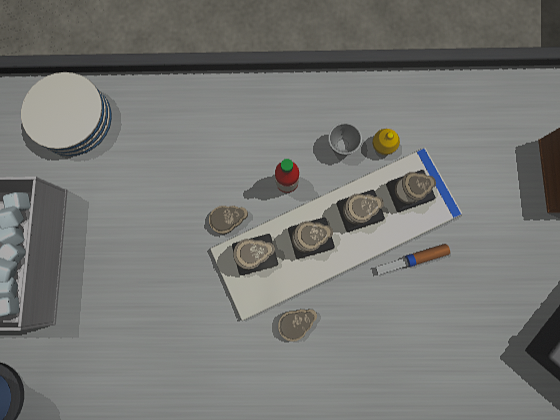

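View pics/side0.png

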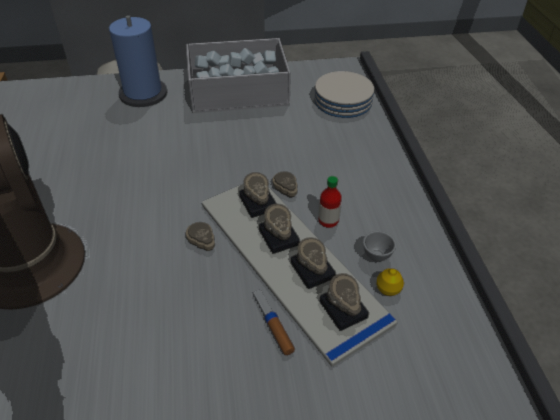

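The top view shows the blue band at right (440,183). Oysters 1–4 sit at (412,188), (362,210), (312,237) and (255,254), with the bottle near (287,175) and the knife near (412,260). The side view agrees.

Run:
```python
from h import *
np.set_printoptions(precision=1,suppress=True)
W=np.load("top0.npy"); im=cv2.imread("pics/top0.png").astype(int); Z=W[...,2]
b,g,r=im[...,0],im[...,1],im[...,2]
blue=(b>g+60)&(b>r+80)&(Z>8)&(Z<25)
bc=np.median(W[blue],0); print("band",blue.sum(),bc)
v,u=np.mgrid[:420,:560]
white=(abs(Z-15)<5)&(np.minimum(np.minimum(b,g),r)>175)&(u>200)&(u<470)&(v>140)&(v<330)
m=(white|blue).astype(np.uint8); m=cv2.morphologyEx(m,cv2.MORPH_OPEN,np.ones((3,3)))
pts=W[m>0][:,:2].astype(np.float32); rc=cv2.minAreaRect(pts); print("board",rc, np.median(Z[m>0]))
box=cv2.boxPoints(rc); e=[box[1]-box[0],box[2]-box[1]]; ax=max(e,key=np.linalg.norm); ax=ax/np.linalg.norm(ax)
c=np.array(rc[0]); 
if (bc[:2]-c)@ax>0: ax=-ax
print("c",c,"axis",ax,np.degrees(np.arctan2(ax[1],ax[0])))
n=np.array([-ax[1],ax[0]])
np.savez("board.npz",c=c,ax=ax)
for name in("top","side"):
    W=np.load(name+"0.npy"); q=W[...,:2]-c; s=q@ax; t=q@n; z=W[...,2]
    on=(abs(s)<245)&(abs(t)<75)
    # profile: high points within |t| bins
    print(name)
    for s0 in range(-240,240,10):
        k=on&(s>=s0)&(s<s0+10)&(z>32)
        if k.sum()>3: print(s0+5, "zmax %.0f med %.0f t %.0f..%.0f mean %.0f"%(np.percentile(z[k],95),np.median(z[k]),np.percentile(t[k],3),np.percentile(t[k],97),t[k].mean()), end=" | ")
    print()
W=np.load("top0.npy"); z=W[...,2]
# blocks: dark pixels
im=im.max(-1)
q=W[...,:2]-c; s=q@ax; t=q@n
on=(abs(s)<245)&(abs(t)<78)&(z>27)
nl,l,st,ce=cv2.connectedComponentsWithStats(on.astype(np.uint8))
for i in range(1,nl):
    if st[i,4]<100: continue
    p=W[l==i][:,:2].astype(np.float32); R=cv2.minAreaRect(p)
    cc=np.array(R[0])-c; print(ce[i],R[0],R[1],R[2],"s,t",cc@ax,cc@n)
# bystanders higher than 10 mm off board
oth=(z>10)&~((abs(s)<255)&(abs(t)<85))&(abs(s)<400)&(abs(t)<250)
nl,l,st,ce=cv2.connectedComponentsWithStats(oth.astype(np.uint8))
for i in range(1,nl):
    if st[i,4]>40: k=l==i; print("other px",ce[i],"s %.0f..%.0f t %.0f..%.0f zmax %.0f"%(s[k].min(),s[k].max(),t[k].min(),t[k].max(),z[k].max()))
```

```text
band 572 [ 633.5 -284.4   16.3]
board ((641.4081420898438, -284.5321044921875), (153.52883911132812, 18.127460479736328), 24.812685012817383) 16.218287141939356
c [ 641.4 -284.5] axis [0.9 0.4] 24.812687
top
-25 zmax 40 med 37 t 32..74 mean 50 | -15 zmax 80 med 47 t 31..74 mean 55 | -5 zmax 82 med 74 t 29..73 mean 53 | 5 zmax 82 med 73 t 25..74 mean 50 | 15 zmax 83 med 75 t 29..74 mean 53 | 25 zmax 82 med 77 t 26..74 mean 57 | 35 zmax 82 med 74 t 26..73 mean 50 | 95 zmax 37 med 35 t 54..69 mean 63 | 105 zmax 50 med 44 t 44..74 mean 61 | 115 zmax 62 med 53 t 42..73 mean 60 | 125 zmax 63 med 56 t 42..74 mean 62 | 135 zmax 56 med 51 t 45..74 mean 61 | 145 zmax 49 med 42 t 53..74 mean 65 | 
side
-25 zmax 39 med 36 t 28..72 mean 47 | -15 zmax 79 med 39 t 28..74 mean 56 | -5 zmax 80 med 59 t 27..73 mean 48 | 5 zmax 82 med 69 t 24..73 mean 44 | 15 zmax 83 med 73 t 24..72 mean 48 | 25 zmax 83 med 73 t 23..73 mean 49 | 35 zmax 80 med 38 t 23..73 mean 47 | 95 zmax 41 med 34 t 48..61 mean 55 | 105 zmax 49 med 41 t 41..71 mean 56 | 115 zmax 59 med 49 t 36..72 mean 52 | 125 zmax 63 med 53 t 35..71 mean 50 | 135 zmax 53 med 47 t 35..72 mean 47 | 145 zmax 49 med 42 t 40..64 mean 49 | 
[388.3 140.1] (728.949951171875, -181.40589904785156) (53.30967712402344, 42.00282287597656) 24.86793327331543 s,t 122.7375794135055 56.86887438897429
[422.1 186.3] (624.3623046875, -236.22396850585938) (65.91717529296875, 53.9705924987793) 24.789897918701172 s,t 4.8004149345260885 51.00188767988402
other px [382.4  58.2] s 176..400 t -250..231 zmax 36
other px [345.1 137.5] s 127..195 t 106..174 zmax 48
other px [552.2 168. ] s -158..-8 t -245..-177 zmax 70
other px [368.7 216.2] s -81..79 t 85..250 zmax 91
other px [407.1 261.4] s -135..-100 t 85..200 zmax 27
other px [547.6 343.9] s -400..-325 t -91..10 zmax 83
```

```bash
cat > m.py <<'E'
from h import *
np.set_printoptions(precision=1,suppress=True)
W=np.load("top0.npy"); im=cv2.imread("pics/top0.png").astype(int); Z=W[...,2]
b,g,r=im[...,0],im[...,1],im[...,2]
bc=np.array([633.5,-284.4])
v,u=np.mgrid[:420,:560]
m=(Z>9)&(Z<100)&(u>200)&(u<470)&(v>140)&(v<330)
q=W[...,:2]-bc; a=np.radians(114.81); ax=np.array([np.cos(a),np.sin(a)]); n=np.array([-ax[1],ax[0]])
s=q@ax; t=q@n
m&=(abs(Z-15)<5)&(abs(t)<95)
nl,l,st,ce=cv2.connectedComponentsWithStats(cv2.erode(m.astype(np.uint8),np.ones((2,2))))
i=1+st[1:,4].argmax(); rc=cv2.minAreaRect(W[l==i][:,:2].astype(np.float32)); print("board",rc)
print("s %.0f..%.0f t %.0f..%.0f"%(*np.percentile(s[l==i],[.5,99.5]),*np.percentile(t[l==i],[.5,99.5])))
box=cv2.boxPoints(rc); e=max([box[1]-box[0],box[2]-box[1]],key=np.linalg.norm); e/=np.linalg.norm(e)
ax=e if e@ax>0 else -e; n=np.array([-ax[1],ax[0]]); c=np.array(rc[0])
print("c",c,"axis deg",np.degrees(np.arctan2(ax[1],ax[0]))); np.savez("board.npz",c=c,ax=ax)
for name in("top","side"):
    W=np.load(name+"0.npy"); q=W[...,:2]-c; s=q@ax; t=q@n; z=W[...,2]
    on=(abs(s)<245)&(abs(t)<75); print(name)
    for s0 in range(-240,240,10):
        k=on&(s>=s0)&(s<s0+10)&(z>42)
        if k.sum()>3: print(s0+5, "z95 %.0f med %.0f t %.0f..%.0f"%(np.percentile(z[k],95),np.median(z[k]),np.percentile(t[k],3),np.percentile(t[k],97)), end=" | ")
    print()
W=np.load("top0.npy"); z=W[...,2]; q=W[...,:2]-c; s=q@ax; t=q@n
on=(abs(s)<245)&(abs(t)<78)&(z>26)
nl,l,st,ce=cv2.connectedComponentsWithStats(on.astype(np.uint8))
for i in range(1,nl):
    if st[i,4]<100: continue
    for nm,k in(("all",l==i),("block",(l==i)&(z<42)),("shell",(l==i)&(z>43))):
        p=W[k][:,:2].astype(np.float32); R=cv2.minAreaRect(p); cc=np.array(R[0])-c
        print(nm,ce[i],np.array(R[0]),np.array(R[1]),"%.1f"%R[2],"s,t",cc@ax,cc@n)
oth=(z>10)&~((abs(s)<255)&(abs(t)<85))&(abs(s)<400)&(abs(t)<250)
nl,l,st,ce=cv2.connectedComponentsWithStats(oth.astype(np.uint8))
for i in range(1,nl):
    if st[i,4]>40: k=l==i; print("other px",ce[i],"s %.0f..%.0f t %.0f..%.0f zmax %.0f"%(s[k].min(),s[k].max(),t[k].min(),t[k].max(),z[k].max()))
E
python3 m.py
```

```text
board ((540.203125, -71.23733520507812), (156.99728393554688, 496.84796142578125), 24.944841384887695)
s -13..479 t -82..73
c [540.2 -71.2] axis deg 114.94484
top
-215 z95 62 med 60 t -10..-2 | -205 z95 67 med 64 t -17..4 | -195 z95 72 med 69 t -25..8 | -185 z95 77 med 74 t -28..12 | -175 z95 80 med 77 t -36..13 | -165 z95 84 med 81 t -37..16 | -155 z95 87 med 84 t -37..16 | -145 z95 89 med 58 t -33..11 | -135 z95 90 med 55 t -27..5 | -95 z95 65 med 62 t -24..-3 | -85 z95 69 med 66 t -31..-0 | -75 z95 71 med 68 t -35..4 | -65 z95 74 med 71 t -41..5 | -55 z95 76 med 74 t -45..8 | -45 z95 79 med 76 t -44..8 | -35 z95 80 med 78 t -42..6 | -25 z95 81 med 76 t -36..-1 | 15 z95 63 med 62 t -14..4 | 25 z95 70 med 66 t -20..6 | 35 z95 73 med 70 t -27..10 | 45 z95 77 med 74 t -33..12 | 55 z95 81 med 78 t -37..14 | 65 z95 85 med 82 t -38..15 | 75 z95 88 med 84 t -35..14 | 85 z95 89 med 86 t -32..9 | 95 z95 57 med 55 t -22..0 | 135 z95 66 med 63 t -34..-13 | 145 z95 70 med 66 t -42..-11 | 155 z95 72 med 70 t -46..-7 | 165 z95 76 med 73 t -54..-7 | 175 z95 79 med 76 t -57..-4 | 185 z95 81 med 79
[... 1927 characters left out ...]
.7 s,t 55.55156056899705 -7.505561036826748
all [254.2 254.4] [494.6  95. ] [66.5 81.7] 14.7 s,t 169.98755220057865 -28.80163333998098
block [254.2 254.4] [494.4  95.8] [66.5 80.1] 14.7 s,t 170.77112667103574 -28.94292048574789
shell [254.2 254.4] [490.5  94.5] [74.7 56.9] 81.6 s,t 171.2558526957655 -24.861895060807
other px [442.   59.4] s -400..-331 t -250..-218 zmax 33
other px [345.1 137.5] s -131..-62 t -197..-129 zmax 48
other px [385.6 141.6] s -200..-148 t -151..-98 zmax 64
other px [286.6 175.9] s 23..71 t -161..-116 zmax 134
other px [226.4 218.5] s 149..229 t -151..-94 zmax 33
other px [415.8 258.7] s -186..-36 t 98..138 zmax 27
other px [295.8 324.1] s 111..192 t 100..157 zmax 33
```

jog_arm:
  increments:
    - [0,0,0,0.035,-0.012,0,1]
    - [0,0,0,0.07,-0.024,0,1]
    - [0,0,0,0.105,-0.036,0,1]
    - [0,0,0,0.14,-0.048,0,1]
    - [0,0,0,0.175,-0.06,0,1]
    - [0,0,0,0.21,-0.072,0,1]
    - [0,0,0,0.245,-0.084,0,1]
    - [0,0,0,0.28,-0.096,0,1]
  force: 40

```text
time: 0.77
tcp_pos: [399.5, -444.8, 230.4]
orientation: [-179.9, 0.0, 13.8]
contact_force: [0.3, -1.3, -0.4]
finger_gap: 0.2
```

```bash
cat > nxt.py <<'E'
import sys; from h import *
def st():
    s=ctrl.sense(); p=np.array(s["tcp_pos"]); o=np.radians(s["orientation"])
    from scipy.spatial.transform import Rotation as R
    return s,p,R.from_euler("xyz",o)
s,p,R=st()
print("t %.2f"%s["time"],p.round(1),np.round(s["orientation"],2),"F",np.round(s["contact_force"],1),"gap %.1f"%s["finger_gap"])
# next waypoint offsets in tool frame for each listed target
C=[(620.9,-221.4,108.8),(580.8,-117.8,107.8),(526.1,-17,105.2),(494.5,95.4,104.7)]
for i,(x,y,a) in enumerate(C):
    a=np.radians(a)
    for l in(-70,-48,0,42,60):
        w=np.array([x+l*np.cos(a),y+l*np.sin(a),65.5]); d=R.inv().apply(w-p)/1000
        if np.linalg.norm(d[:2])<.3: print(i+1,l,w.round(1),d.round(4))
E
python3 nxt.py
```

```text
t 0.77 [ 399.5 -444.8  230.4] [-1.7989e+02  2.0000e-02  1.3850e+01] F [ 0.3 -1.3 -0.4] gap 0.2
1 -70 [ 643.5 -287.7   65.5] [ 0.2746 -0.0939  0.165 ]
1 -48 [ 636.4 -266.8   65.5] [ 0.2727 -0.1158  0.165 ]
```

jog_arm:
  increments:
    - [0,0,0,0.035,-0.012,0.0,1]
    - [0,0,0,0.07,-0.024,0.0,1]
    - [0,0,0,0.105,-0.036,0,1]
    - [0,0,0,0.14,-0.048,0.01,1]
    - [0,0,0,0.175,-0.06,0.03,1]
    - [0,0,0,0.21,-0.072,0.05,1]
    - [0,0,0,0.245,-0.084,0.075,1]
    - [0,0,0,0.275,-0.094,0.1,1]

```text
time: 1.43
tcp_pos: [644.1, -287.0, 131.1]
orientation: [-179.9, -0.0, 13.9]
contact_force: [0.3, -1.0, -0.5]
finger_gap: -0.3
```

```bash
python3 nxt.py
python3 - <<'E'
from h import *
im,W=grab("side"); cv2.imwrite("pics/side1.png",cv2.resize(im[180:390,180:460],None,fx=2.5,fy=2.5))
E
```

```text
t 1.43 [ 644.1 -287.   131.1] [-1.799e+02 -2.000e-02  1.387e+01] F [ 0.3 -1.  -0.5] gap -0.3
1 -70 [ 643.5 -287.7   65.5] [-0.0008  0.0006  0.0656]
1 -48 [ 636.4 -266.8   65.5] [-0.0027 -0.0213  0.0657]
1 0 [ 620.9 -221.4   65.5] [-0.0068 -0.0692  0.0657]
1 42 [ 607.4 -181.6   65.5] [-0.0104 -0.111   0.0658]
1 60 [ 601.6 -164.6   65.5] [-0.0119 -0.1289  0.0658]
2 -70 [ 602.2 -184.4   65.5] [-0.0161 -0.1095  0.0658]
2 -48 [ 595.5 -163.5   65.5] [-0.0176 -0.1315  0.0658]
2 0 [ 580.8 -117.8   65.5] [-0.0209 -0.1793  0.0659]
2 42 [568.  -77.8  65.5] [-0.0238 -0.2213  0.066 ]
2 60 [562.5 -60.7  65.5] [-0.025  -0.2392  0.066 ]
3 -70 [544.5 -84.6  65.5] [-0.0482 -0.2203  0.066 ]
3 -48 [538.7 -63.3  65.5] [-0.0487 -0.2423  0.066 ]
3 0 [526.1 -17.   65.5] [-0.0498 -0.2903  0.0661]
```

View pics/side1.png

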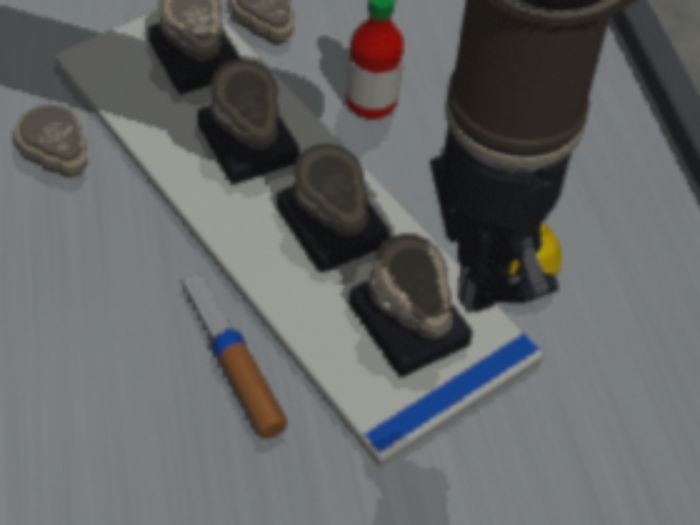

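Shown: closed fingers around (505,290), above the banded end; the shells still gape and nothing is disturbed. Next I lower the fingers in front of hinge 1.

jog_arm:
  increments:
    - [0,0,0,0,0,0.01,1]
    - [0,0,0,0,0,0.022,1]
    - [0,0,0,0,0,0.035,1]
    - [0,0,0,0,0,0.047,1]
    - [0,0,0,0,0,0.057,1]
    - [0,0,0,0,0,0.063,1]
    - [0,0,0,0,0,0.065,1]
    - [0,0,0,0,0,0.065,1]

```text
time: 2.15
tcp_pos: [646.2, -278.9, 58.7]
orientation: [-179.4, 0.1, 14.2]
contact_force: [1.1, -1.1, -0.3]
finger_gap: 0.3
```

```bash
python3 nxt.py
python3 - <<'E'
from h import *
im,W=grab("side"); cv2.imwrite("pics/side2.png",cv2.resize(im[230:380,260:460],None,fx=3,fy=3))
im,W=grab("side");z=W[...,2]
k=(abs(W[...,0]-644)<45)&(abs(W[...,1]+287)<30)&(z>40); print(k.sum(), np.percentile(z[k],[0,1,5,20]) if k.any() else 0)
for lo in range(55,140,10):
    q=k&(z>=lo)&(z<lo+10)
    if q.any(): print(lo,W[q].min(0).round(),W[q].max(0).round())
E
```

```text
t 2.15 [ 646.2 -278.9   58.7] [-1.7943e+02  1.2000e-01  1.4240e+01] F [ 1.1 -1.1 -0.3] gap 0.3
1 -70 [ 643.5 -287.7   65.5] [-0.0049  0.0077 -0.0069]
1 -48 [ 636.4 -266.8   65.5] [-0.0066 -0.0142 -0.0067]
1 0 [ 620.9 -221.4   65.5] [-0.0104 -0.062  -0.0062]
1 42 [ 607.4 -181.6   65.5] [-0.0138 -0.1039 -0.0057]
1 60 [ 601.6 -164.6   65.5] [-0.0152 -0.1218 -0.0056]
2 -70 [ 602.2 -184.4   65.5] [-0.0195 -0.1025 -0.0057]
2 -48 [ 595.5 -163.5   65.5] [-0.0208 -0.1244 -0.0055]
2 0 [ 580.8 -117.8   65.5] [-0.0238 -0.1723 -0.005 ]
2 42 [568.  -77.8  65.5] [-0.0264 -0.2142 -0.0046]
2 60 [562.5 -60.7  65.5] [-0.0275 -0.2322 -0.0044]
3 -70 [544.5 -84.6  65.5] [-0.0509 -0.2135 -0.0046]
3 -48 [538.7 -63.3  65.5] [-0.0512 -0.2355 -0.0044]
3 0 [526.1 -17.   65.5] [-0.052  -0.2835 -0.0039]
5013 [ 40.08930337  68.1476256  112.73311305 210.21931831]
55 [ 623. -287.   55.] [ 642. -257.   64.]
65 [ 623. -294.   65.] [ 653. -258.   75.]
75 [ 634. -293.   75.] [ 648. -274.   85.]
85 [ 634. -294.   85.] [ 644. -267.   95.]
95 [ 631. -295.   95.] [ 644. -273.  105.]
105 [ 627. -316.  105.] [ 661. -259.  115.]
115 [ 628. -316.  115.] [ 658. -258.  125.]
125 [ 626. -316.  125.] [ 648. -266.  134.]
135 [ 626. -316.  135.] [ 652. -265.  145.]
```

View pics/side2.png

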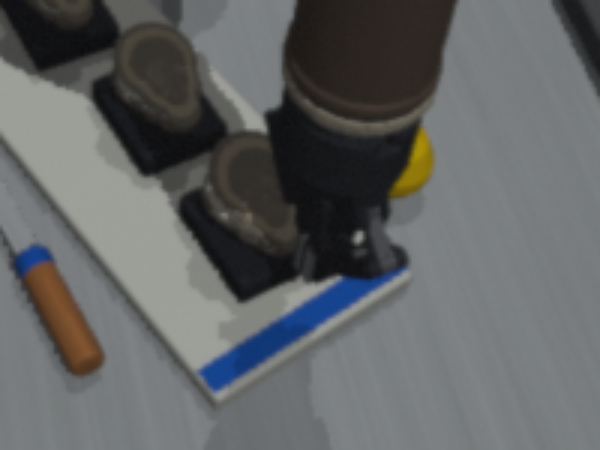

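```bash
python3 nxt.py|head -2; python3 -c "
from h import *
s=ctrl.sense();print(s['qd'].round(2),s['joints'].round(2))"
```

```text
t 2.25 [ 647.  -278.7   59.7] [-1.7947e+02  5.0000e-02  1.4260e+01] F [-1.2  0.3  0.6] gap 0.2
1 -70 [ 643.5 -287.7   65.5] [-0.0056  0.0077 -0.0059]
[-0.1  -0.29 -0.01 -0.16 -0.08  0.04 -0.03] [ 25.51  41.13  -9.28  86.72   7.1   53.06 -61.56]
```

jog_arm:
  increments:
    - [0,0,0,0,0.002,-0.003,1]
    - [0,0,0,-0.002,0.004,-0.005,1]
    - [0,0,0,-0.003,0.006,-0.006,1]
    - [0,0,0,-0.004,0.006,-0.006,1]
    - [0,0,0,-0.005,0.006,-0.006,1]
    - [0,0,0,-0.005,0.006,-0.006,1]
    - [0,0,0,-0.005,0.006,-0.006,1]
    - [0,0,0,-0.005,0.006,-0.006,1]

```text
time: 2.92
tcp_pos: [643.6, -285.7, 65.5]
orientation: [-179.5, 0.1, 14.3]
contact_force: [-0.2, 0.7, -0.4]
finger_gap: 0.1
```

```bash
python3 nxt.py|head -6
```

```text
t 2.92 [ 643.6 -285.7   65.5] [-1.7946e+02  5.0000e-02  1.4270e+01] F [-0.2  0.7 -0.4] gap 0.1
1 -70 [ 643.5 -287.7   65.5] [-0.0006  0.0019  0.    ]
1 -48 [ 636.4 -266.8   65.5] [-0.0024 -0.0201  0.0002]
1 0 [ 620.9 -221.4   65.5] [-0.0062 -0.0679  0.0007]
1 42 [ 607.4 -181.6   65.5] [-0.0095 -0.1098  0.0011]
1 60 [ 601.6 -164.6   65.5] [-0.0109 -0.1277  0.0013]
```

jog_arm:
  increments:
    - [0,0,0,-0.0005,-0.004,0,1]
    - [0,0,0,-0.001,-0.01,0,1]
    - [0,0,0,-0.002,-0.017,0,1]
    - [0,0,0,-0.0025,-0.024,0,1]
    - [0,0,0,-0.003,-0.031,0,1]
    - [0,0,0,-0.0035,-0.037,0,1]
    - [0,0,0,-0.004,-0.042,0,1]
    - [0,0,0,-0.0045,-0.045,0,1]

```text
time: 3.58
tcp_pos: [628.1, -242.1, 66.2]
orientation: [-179.5, 0.0, 14.3]
contact_force: [0.5, -1.0, 0.8]
finger_gap: -0.4
```

```bash
python3 nxt.py|head -9
```

```text
t 3.58 [ 628.1 -242.1   66.2] [-1.7945e+02  4.0000e-02  1.4320e+01] F [ 0.5 -1.   0.8] gap -0.4
1 -70 [ 643.5 -287.7   65.5] [0.0036 0.048  0.0002]
1 -48 [ 636.4 -266.8   65.5] [0.0019 0.0261 0.0004]
1 0 [ 620.9 -221.4   65.5] [-0.0019 -0.0218  0.0009]
1 42 [ 607.4 -181.6   65.5] [-0.0052 -0.0637  0.0013]
1 60 [ 601.6 -164.6   65.5] [-0.0066 -0.0816  0.0014]
2 -70 [ 602.2 -184.4   65.5] [-0.0109 -0.0622  0.0013]
2 -48 [ 595.5 -163.5   65.5] [-0.0122 -0.0842  0.0015]
2 0 [ 580.8 -117.8   65.5] [-0.0151 -0.1321  0.0019]
```

jog_arm:
  increments:
    - [0,0,0,-0.0005,-0.006,0.0005,1]
    - [0,0,0,-0.001,-0.014,0.0005,1]
    - [0,0,0,-0.002,-0.023,0.001,1]
    - [0,0,0,-0.003,-0.032,0.001,1]
    - [0,0,0,-0.0035,-0.041,0.001,1]
    - [0,0,0,-0.0045,-0.05,0.001,1]
    - [0,0,0,-0.005,-0.058,0.0015,1]
    - [0,0,0,-0.0055,-0.064,0.0015,1]

```text
time: 4.25
tcp_pos: [606.6, -180.0, 65.2]
orientation: [-179.4, 0.0, 14.4]
contact_force: [0.6, 0.7, 0.4]
finger_gap: 0.1
```

```bash
python3 nxt.py|head -14
python3 - <<'E'
from h import *
im,W=grab("side"); cv2.imwrite("pics/side3.png",cv2.resize(im[180:350,230:460],None,fx=3,fy=3))
E
```

```text
t 4.25 [ 606.6 -180.    65.2] [-1.7943e+02  5.0000e-02  1.4370e+01] F [0.6 0.7 0.4] gap 0.1
1 -70 [ 643.5 -287.7   65.5] [ 0.0089  0.1135 -0.0014]
1 -48 [ 636.4 -266.8   65.5] [ 0.0072  0.0915 -0.0012]
1 0 [ 620.9 -221.4   65.5] [ 0.0035  0.0437 -0.0007]
1 42 [ 607.4 -181.6   65.5] [ 0.0003  0.0018 -0.0003]
1 60 [ 601.6 -164.6   65.5] [-0.0011 -0.0162 -0.0001]
2 -70 [ 602.2 -184.4   65.5] [-0.0054  0.0032 -0.0003]
2 -48 [ 595.5 -163.5   65.5] [-0.0067 -0.0187 -0.0001]
2 0 [ 580.8 -117.8   65.5] [-0.0096 -0.0666  0.0004]
2 42 [568.  -77.8  65.5] [-0.0121 -0.1086  0.0008]
2 60 [562.5 -60.7  65.5] [-0.0132 -0.1265  0.001 ]
3 -70 [544.5 -84.6  65.5] [-0.0366 -0.1079  0.0008]
3 -48 [538.7 -63.3  65.5] [-0.0369 -0.1299  0.0011]
3 0 [526.1 -17.   65.5] [-0.0376 -0.1779  0.0015]
```

View pics/side3.png

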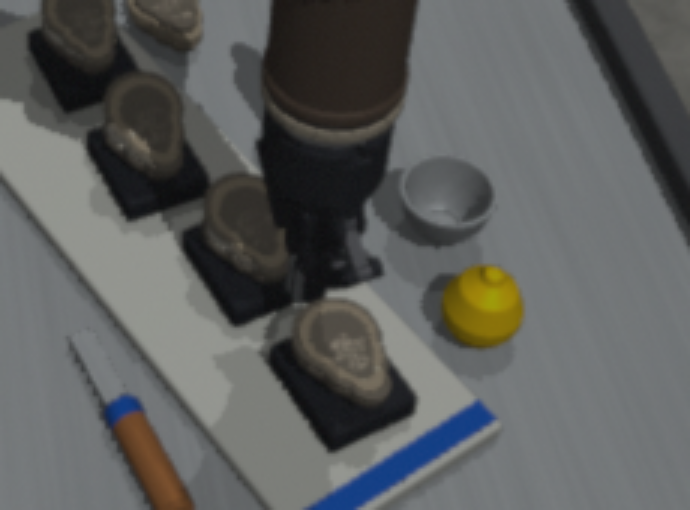

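Shell 1 at (345,350) now lies flat, and shells 2–4 still gape. I'll check its gape in the depth data.

```bash
cat > gape.py <<'E'
from h import *
from nxt import C
for name in("side","top"):
    im,W=grab(name); out=[]
    for x,y,a in C:
        a=np.radians(a); q=W[...,:2]-(x,y); l=q@[np.cos(a),np.sin(a)]; t=q@[-np.sin(a),np.cos(a)]; z=W[...,2]
        k=(l>-35)&(l<36)&(abs(t)<14)&(z>50)&(z<110)
        if k.sum()<40: out.append("hidden"); continue
        f=np.polyfit(l[k],z[k],1); out.append("gape %.2f z0 %.0f n %d"%(np.arctan(f[0]),f[1],k.sum()))
    print(name,out)
E
python3 gape.py|grep -E "side|top"
```

```text
side ['gape 0.17 z0 64 n 517', 'gape 0.26 z0 71 n 450', 'gape 0.38 z0 77 n 413', 'gape 0.31 z0 73 n 340']
top ['hidden', 'gape 0.15 z0 72 n 512', 'gape 0.23 z0 76 n 540', 'gape 0.28 z0 75 n 554']
```

```bash
python3 - <<'E' | tail -4
from h import *
from nxt import C
im,W=grab("side")
for x,y,a in C:
    a=np.radians(a); q=W[...,:2]-(x,y); l=q@[np.cos(a),np.sin(a)]; t=q@[-np.sin(a),np.cos(a)]; z=W[...,2]
    k=(abs(t)<16)&(z>45)&(z<110)
    print([round(float(np.median(z[k&(abs(l-b)<5)])),1) if (k&(abs(l-b)<5)).sum()>3 else None for b in range(-40,50,10)])
E
```

```text
[59.0, 60.1, 61.9, 62.8, 63.3, 63.7, 64.2, 64.2, 82.1]
[60.0, 63.1, 66.5, 69.7, 72.8, 75.1, 76.9, 77.7, 77.1]
[60.2, 65.1, 69.9, 73.7, 77.9, 81.7, 84.7, 85.9, None]
[59.7, 63.9, 67.4, 71.0, 74.2, 77.0, 79.6, 81.2, None]
```

jog_arm:
  increments:
    - [0,0,0,-0.002,-0.004,0,1]
    - [0,0,0,-0.004,-0.011,0,1]
    - [0,0,0,-0.0065,-0.019,0,1]
    - [0,0,0,-0.007,-0.028,0,1]
    - [0,0,0,-0.0075,-0.037,0,1]
    - [0,0,0,-0.008,-0.046,0,1]
    - [0,0,0,-0.0085,-0.054,0.0005,1]
    - [0,0,0,-0.009,-0.06,0.0005,1]

```text
time: 5.12
tcp_pos: [583.3, -124.0, 65.5]
orientation: [-179.5, 0.0, 14.4]
contact_force: [0.1, 0.1, -0.4]
finger_gap: -0.1
```

```bash
python3 nxt.py|grep -E "^t|^2|^3"
```

```text
t 5.12 [ 583.3 -124.    65.5] [-1.7945e+02  3.0000e-02  1.4390e+01] F [ 0.1  0.1 -0.4] gap -0.1
2 -70 [ 602.2 -184.4   65.5] [ 0.0033  0.0632 -0.0006]
2 -48 [ 595.5 -163.5   65.5] [ 0.002   0.0413 -0.0004]
2 0 [ 580.8 -117.8   65.5] [-0.0008 -0.0067  0.0001]
2 42 [568.  -77.8  65.5] [-0.0033 -0.0486  0.0005]
2 60 [562.5 -60.7  65.5] [-0.0044 -0.0665  0.0006]
3 -70 [544.5 -84.6  65.5] [-0.0278 -0.0479  0.0005]
3 -48 [538.7 -63.3  65.5] [-0.0281 -0.0699  0.0007]
3 0 [526.1 -17.   65.5] [-0.0288 -0.1179  0.0011]
3 42 [515.1  23.5  65.5] [-0.0294 -0.1599  0.0015]
3 60 [510.4  40.9  65.5] [-0.0296 -0.1779  0.0017]
```

jog_arm:
  increments:
    - [0,0,0,-0.0005,-0.004,0,1]
    - [0,0,0,-0.001,-0.01,0,1]
    - [0,0,0,-0.0015,-0.017,0,1]
    - [0,0,0,-0.002,-0.024,0,1]
    - [0,0,0,-0.0025,-0.031,0,1]
    - [0,0,0,-0.003,-0.038,0,1]
    - [0,0,0,-0.003,-0.043,0.0005,1]
    - [0,0,0,-0.0035,-0.046,0.0005,1]

```text
time: 5.78
tcp_pos: [568.2, -79.3, 65.4]
orientation: [-179.4, 0.0, 14.4]
contact_force: [-0.3, -0.3, 0.0]
finger_gap: -0.1
```

```bash
python3 nxt.py|grep -E "^t|^3"
cat > bins.py <<'E'
from h import *
from nxt import C
im,W=grab("side")
for x,y,a in C:
    a=np.radians(a); q=W[...,:2]-(x,y); l=q@[np.cos(a),np.sin(a)]; t=q@[-np.sin(a),np.cos(a)]; z=W[...,2]
    k=(abs(t)<16)&(z>45)&(z<110)
    print("Z",[round(float(np.median(z[k&(abs(l-b)<5)])),1) if (k&(abs(l-b)<5)).sum()>3 else None for b in range(-40,50,10)])
E
python3 bins.py | grep Z
```

```text
t 5.78 [568.2 -79.3  65.4] [-1.7943e+02  3.0000e-02  1.4440e+01] F [-0.3 -0.3  0. ] gap -0.1
3 -70 [544.5 -84.6  65.5] [-0.0243 -0.0008 -0.0001]
3 -48 [538.7 -63.3  65.5] [-0.0246 -0.0228  0.0001]
3 0 [526.1 -17.   65.5] [-0.0253 -0.0708  0.0006]
3 42 [515.1  23.5  65.5] [-0.0258 -0.1128  0.001 ]
3 60 [510.4  40.9  65.5] [-0.026  -0.1308  0.0012]
Z [59.2, 60.4, 61.8, 62.9, 63.4, 63.7, 63.6, 63.3, 62.4]
Z [59.4, 60.6, 61.7, 62.8, 63.5, 63.8, 64.2, 73.7, 80.8]
Z [61.0, 65.2, 69.8, 73.8, 77.7, 81.9, 84.9, 85.9, None]
Z [60.1, 64.5, 67.8, 71.7, 74.3, 77.6, 79.8, 81.0, None]
```

Shells 1 and 2 are shut, and 3 and 4 still gape. Next I sidestep low to line up with oyster 3 and stroke it.

jog_arm:
  increments:
    - [0,0,0,-0.004,0,0,1]
    - [0,0,0,-0.011,0,0,1]
    - [0,0,0,-0.018,-0.003,0,1]
    - [0,0,0,-0.0235,-0.009,0,1]
    - [0,0,0,-0.025,-0.016,0,1]
    - [0,0,0,-0.025,-0.024,0,1]
    - [0,0,0,-0.025,-0.031,0,1]
    - [0,0,0,-0.025,-0.036,0,1]

```text
time: 6.5
tcp_pos: [535.0, -49.0, 66.0]
orientation: [-179.4, -0.0, 14.5]
contact_force: [0.7, -1.0, 1.4]
finger_gap: 0.2
```

```bash
python3 nxt.py|grep -E "^t|^3"
```

```text
t 6.50 [535. -49.  66.] [-179.42   -0.     14.52] F [ 0.7 -1.   1.4] gap 0.2
3 -70 [544.5 -84.6  65.5] [0.0002 0.0367 0.0002]
3 -48 [538.7 -63.3  65.5] [-0.0001  0.0147  0.0004]
3 0 [526.1 -17.   65.5] [-0.0006 -0.0333  0.0009]
3 42 [515.1  23.5  65.5] [-0.0011 -0.0752  0.0013]
3 60 [510.4  40.9  65.5] [-0.0013 -0.0932  0.0015]
```

jog_arm:
  increments:
    - [0,0,0,0,-0.006,0.0005,1]
    - [0,0,0,0,-0.015,0.0005,1]
    - [0,0,0,-0.0005,-0.025,0.0005,1]
    - [0,0,0,-0.0005,-0.036,0.001,1]
    - [0,0,0,-0.0005,-0.047,0.001,1]
    - [0,0,0,-0.001,-0.058,0.001,1]
    - [0,0,0,-0.001,-0.067,0.0015,1]
    - [0,0,0,-0.001,-0.073,0.0015,1]

```text
time: 7.17
tcp_pos: [515.3, 23.1, 65.2]
orientation: [-179.4, 0.0, 14.6]
contact_force: [-0.4, -0.3, 0.4]
finger_gap: -0.3
```

```bash
python3 nxt.py|grep -E "^t|^[34]";python3 bins.py | grep Z
```

```text
t 7.17 [515.3  23.1  65.2] [-179.4     0.     14.61] F [-0.4 -0.3  0.4] gap -0.3
3 -70 [544.5 -84.6  65.5] [ 0.0011  0.1116 -0.0015]
3 -48 [538.7 -63.3  65.5] [ 0.0008  0.0896 -0.0012]
3 0 [526.1 -17.   65.5] [ 0.0003  0.0416 -0.0007]
3 42 [515.1  23.5  65.5] [-0.0001 -0.0004 -0.0003]
3 60 [510.4  40.9  65.5] [-0.0003 -0.0184 -0.0001]
4 -70 [512.3  27.7  65.5] [-0.0018 -0.0052 -0.0002]
4 -48 [506.7  49.   65.5] [-0.0018 -0.0272  0.    ]
4 0 [494.5  95.4  65.5] [-0.0019 -0.0752  0.0005]
4 42 [483.8 136.   65.5] [-0.0019 -0.1172  0.001 ]
4 60 [479.3 153.4  65.5] [-0.002  -0.1352  0.0011]
Z [58.8, 60.6, 62.0, 62.8, 63.3, 64.0, 63.9, 63.4, 61.4]
Z [58.8, 60.7, 61.7, 62.9, 63.4, 63.7, 64.3, 63.6, 62.2]
Z [56.9, 61.0, 61.7, 62.7, 63.5, 63.8, 63.9, 74.4, 78.4]
Z [59.4, 63.3, 66.9, 70.1, 75.2, 77.8, 80.0, 81.7, None]
```

Shell 3 is shut and shell 4 still gapes.

jog_arm:
  increments:
    - [0,0,0,-0.001,-0.005,0,1]
    - [0,0,0,-0.002,-0.013,0,1]
    - [0,0,0,-0.002,-0.022,0,1]
    - [0,0,0,-0.002,-0.032,0,1]
    - [0,0,0,-0.002,-0.042,0,1]
    - [0,0,0,-0.002,-0.051,0,1]
    - [0,0,0,-0.002,-0.059,0,1]
    - [0,0,0,-0.002,-0.064,0.0005,1]

```text
time: 7.88
tcp_pos: [496.8, 86.9, 65.6]
orientation: [-179.3, -0.0, 14.7]
contact_force: [0.1, 0.1, 1.6]
finger_gap: 0.2
```

```bash
python3 nxt.py|grep -E "^t|^4"
```

```text
t 7.88 [496.8  86.9  65.6] [-1.7935e+02 -2.0000e-02  1.4720e+01] F [0.1 0.1 1.6] gap 0.2
4 -70 [512.3  27.7  65.5] [-0.0001  0.0612 -0.0006]
4 -48 [506.7  49.   65.5] [-0.      0.0392 -0.0003]
4 0 [494.5  95.4  65.5] [-0.     -0.0088  0.0002]
4 42 [483.8 136.   65.5] [-0.     -0.0508  0.0007]
4 60 [479.3 153.4  65.5] [-0.     -0.0688  0.0009]
```

jog_arm:
  increments:
    - [0,0,0,0,-0.005,0,1]
    - [0,0,0,0,-0.012,0,1]
    - [0,0,0,0,-0.02,0.0005,1]
    - [0,0,0,0,-0.029,0.0005,1]
    - [0,0,0,0,-0.038,0.0005,1]
    - [0,0,0,0,-0.047,0.001,1]
    - [0,0,0,0,-0.055,0.001,1]
    - [0,0,0,0,-0.06,0.001,1]

```text
time: 8.55
tcp_pos: [481.1, 146.4, 65.3]
orientation: [-179.3, -0.0, 14.8]
contact_force: [-0.8, 0.7, -0.8]
finger_gap: -0.6
```

```bash
python3 nxt.py|grep -E "^t|^4";python3 bins.py | grep Z
```

```text
t 8.55 [481.1 146.4  65.3] [-1.7933e+02 -2.0000e-02  1.4800e+01] F [-0.8  0.7 -0.8] gap -0.6
4 -70 [512.3  27.7  65.5] [-1.000e-04  1.227e-01 -1.700e-03]
4 -48 [506.7  49.   65.5] [-1.000e-04  1.007e-01 -1.400e-03]
4 0 [494.5  95.4  65.5] [-0.      0.0527 -0.0009]
4 42 [483.8 136.   65.5] [ 0.      0.0107 -0.0004]
4 60 [479.3 153.4  65.5] [ 0.0001 -0.0073 -0.0002]
Z [59.5, 60.3, 61.9, 62.8, 63.6, 63.9, 63.7, 62.9, 62.0]
Z [58.9, 61.0, 61.8, 62.9, 63.9, 64.1, 63.7, 63.2, 62.1]
Z [58.0, 60.0, 61.4, 63.2, 63.5, 64.1, 63.7, 63.6, 62.3]
Z [58.5, 60.3, 61.5, 62.6, 63.6, 63.3, 64.2, 63.3, 83.2]
```

All four are shut. I move off past the lip, then straight up.

jog_arm:
  increments:
    - [0,0,0,0,-0.008,-0.001,1]
    - [0,0,0,0,-0.018,-0.005,1]
    - [0,0,0,0,-0.025,-0.015,1]
    - [0,0,0,0,-0.028,-0.03,1]
    - [0,0,0,0,-0.03,-0.05,1]
    - [0,0,0,0,-0.03,-0.07,1]
    - [0,0,0,0,-0.03,-0.09,1]
    - [0,0,0,0,-0.03,-0.1,1]

```text
time: 9.27
tcp_pos: [474.3, 175.9, 168.8]
orientation: [-179.3, -0.2, 14.9]
contact_force: [0.2, 0.4, 0.0]
finger_gap: -0.0
```

jog_arm:
  increments:
    - [0,0,0,0,0,-0.01,1]
    - [0,0,0,0,0,-0.03,1]
    - [0,0,0,0,0,-0.05,1]
    - [0,0,0,0,0,-0.07,1]
    - [0,0,0,0,0,-0.08,1]
    - [0,0,0,0,0,-0.08,1]
    - [0,0,0,0,0,-0.08,1]
    - [0,0,0,0,0,-0.08,1]

```text
time: 9.93
tcp_pos: [473.7, 174.7, 247.7]
orientation: [-179.3, -0.1, 14.9]
contact_force: [0.2, -0.5, 0.1]
finger_gap: -0.0
```

```bash
python3 nxt.py|grep -E "^t";python3 bins.py | grep Z
python3 - <<'E'
from h import *
im,W=grab("side"); cv2.imwrite("pics/side4.png",im)
E
```

```text
t 9.93 [473.7 174.7 247.7] [-1.7929e+02 -1.4000e-01  1.4870e+01] F [ 0.2 -0.5  0.1] gap -0.0
Z [59.1, 60.2, 62.2, 62.9, 63.9, 63.7, 64.2, 63.0, 61.9]
Z [57.6, 60.5, 61.8, 63.2, 63.6, 64.0, 64.5, 63.2, 61.4]
Z [58.0, 60.6, 62.2, 63.3, 63.5, 64.3, 64.2, 63.5, 61.5]
Z [57.5, 60.5, 61.5, 62.7, 63.0, 63.8, 64.4, 63.1, 59.4]
```

View pics/side4.png

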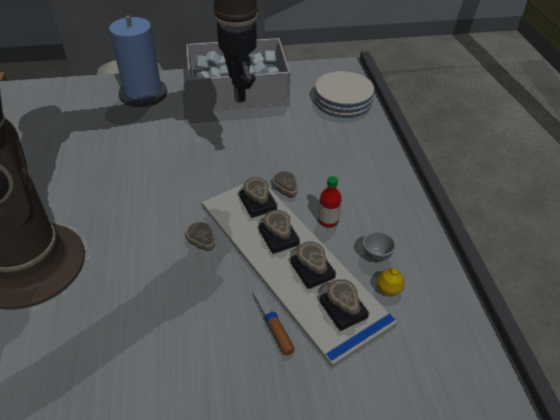

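The picture shows all four shells flat, at (257,192), (278,226), (313,258) and (344,298). Blocks and bystanders are where they were, and the hand is clear at (240,85). Handing in.

```bash
python3 -c "
from h import *
print(workorder.job_done())"
```

```text
the job is handed in; nothing more can be done
None
```

I stroked all four oysters shut in order from the blue-banded end and handed the job in. It took about 10 s of robot time. The closed fingertips stayed low, about 65 mm above the counter (3–4 mm over the shut shells), until shell 4 was shut, then moved off past its lip and up.

- **Shells:** depth checks after each stroke showed that shell shut and the later ones still gaping. At the end all four upper faces read about 62–64 mm high, where a shut shell should be level at 62 mm.
- **Forces:** readings taken at the end of each move stayed under 2 N. Peaks in between were not recorded.
- **Blocks and other things:** in the last side picture they looked unmoved. I judged this by eye and did not measure it.
- **Hand:** it finished clear at about 248 mm height.

One thing disagreed on the way. The first descent came out about 7 mm too low and 8 mm too far along y, short of hinge 1 and without a noticeable force. I corrected it before the first stroke.

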